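Undo the mill's lock nut with its socket key

ROBOT

A 6-joint arm with a two-finger parallel gripper is mounted at the origin on a cart in front of the work surface, level with it; the furniture and walls round the work are solid. World frame = base frame: x ahead of the robot, y to its left, z up, the work surface at z = 0. Lengths are in mm, angles in rad, forces in N, time in s.
With the tool pointing down it reaches from about 275 to 1000 mm from the base axis. Payload 8.4 kg.
Tool frame: the origin (TCP) lies midway between the tips of the shut fingers; the grasp point (between the pads) lies 19 mm behind it; z points along the fingers, y is the direction in which the jaws open and shut (so a half turn about z gives the same grasp; the last joint's range is limited). The gripper opens to 85 mm and grips with 20 to 120 N. Pads are 22 mm wide; open, the fingers measure 114 mm over their backs; the gripper's body (76 mm by 85 mm) begins 54 mm behind the grasp point. The pads swing forward as they close: fully open they stand 13 mm farther back than shut.
Start: joints at [1.168, 0.353, 1.633, -0, 1.155, -0.002], TCP at [243.846, 575.471, 231.281] pointing down, gripper open.
Joint ranges: [-2.63, 2.63], [-0.92, 2.1], [0.06, 2.66], [-1.3, 4.44], [0, 2.69], [-3.02, 3.02]. Speed limits (rad/s): [2.22, 2.22, 2.79, 3.14, 3.14, 3.14].

INTERFACE

Orientations are given as [roll, pitch, yaw] about the fixed x, y, z axes, in that order (R = Rz(yaw) Ry(pitch) Rx(roll)).
In Python, from rig import r gives the robot as it stands.
- The arm moves only by the tool play_rows, never from a script. Its argument "moves" is a list of rows, each a list of 3 entries, a list of its own where there are three numbers: the turn, a rotation vector about the tool's x, y, z in degrees, then the shift along the tool's x, y, z in mm, then the opening, from 0 (shut) to 1 (fully open). A call has 1 to 20 rows; each row is the pose to reach, as a shift and turn from the pose measured when the call began, along the tool's axes at that moment; what a row does not reach only later rows make up. A row lasts 1/10 s, in which the tool goes at most 50 mm and 8.59 degrees, less where a joint would pass 70% of its speed; a pose out of reach is approached as far as the arm can. A call with a gripper value outside its range is refused whole. The fingers move at their own pace and stop on an object; "newtons" is the grip in N (left out, the last holds). Time passes only in rows, so rows that repeat a pose let the fingers close. It gives the time, the measured TCP pose, the force and the opening at its end, in the units of the state.
- r.sense(): the state, without advancing time (a new reading comes with each control period).
- r.grab_frame(name): name is "side" or "top"; returns a dict with "color" (420x560x3 uint8, red, green, blue), "K" (3x3 intrinsics, pixels), "rvec" (rotation vector, rad) and "tvec" (3), from world to camera coordinates, as OpenCV has them. Camera axes: x right, y down, z forward; pixel columns grow to the right and rows downward; lengths in mm; the calibration is good to about 2 mm. A picture is of the moment at which its call begins. There is no depth.
- r.sign_off(): hands the job in, once; it reports no verdict.
Trained networks look in a picture, given as the dict that the camera call returned (one of the last four; its "shot" number tells which), for a name from the list of things; names that differ only in an ending like _2 or _b are one class to them, and where a whole thing is asked for, a point or a joint stands for the part that bears it (a point fixed in the world has none). Each returns a list of dicts, best first, with "conf" (0 to 1); they miss things now and then, are a little off and sometimes report something else, mostly with a low value. They report only what shows in the picture. A call takes as long as a camera call.
- r.silhouettes(picture, name): "mask" (420x560 bool, what is visible of it) and "location" ([column, row] in pixels, amid what is visible of it).
The state is a dict: "clock": time; "qpos": joint angles; "qvel": joint speeds; "joint_efforts": joint torques, N m; "eef_pos": TCP position; "tcp_rot": TCP orientation; "contact_force": force on the tool from outside, world axes, zero at the start; "wrist_torque": the same for the moment, N m; "opening": opening from 0.0 (shut) to 1.0 (fully open).
Only numpy, scipy, OpenCV 4.12 (cv2) and the standard library are available. Lean on these libraries where they do the work, as an engineer would, in place of code of your own. Each camera call takes 0.05 s, during which the arm holds its last target.

TASK

The hopper is off the grain mill for cleaning and the square quarter-turn lock nut deep in its throat has to be undone. Stand the socket key on the nut so that it sits right down, let go of it, then take it again by the black grip at the outer end of its handle and turn the nut anticlockwise (seen from above) as far as it goes. Leave the key standing on the nut and leave the other things on the worktop where they are.

Things in the scene. Friction and masses are not known exactly. Their poses are not given: they have to be found in the camera images.
- mill: Grain mill fixed to the worktop, hopper off: round grey housing 124 mm across, 60 mm high, small spout on the robot's side (-x), slotted motor block on the far side (+x) reaching 112 mm out. In its middle a round throat 56 mm wide, 35 mm deep (floor 25 mm above the worktop), with the lock nut at the bottom. Origin under the throat's centre, z up.
- nut_top (a point): Centre of the top of the lock nut: a plain steel square, 26 x 26 mm, 17 mm high, the upper 6 mm bevelled to 18 x 18 mm, on the floor of the throat; its top lies 42 mm above the worktop, 18 mm below the throat's rim. z is up; x and y are square to the nut's sides and turn with it.
- lock_nut (a joint): Turn of the lock nut in rad, growing anticlockwise seen from above: it starts locked, between 0 and 0.35, and meets its end stop, undone, at 1.571. It is stiff: about 0.8 N m, which is 6 N at the key's black grip. It does not turn back by itself.
- key_head (a point): The socket key stands on its foot: steel tube 46 mm across, 55 mm high; neck 15 mm thick; on top a level bar 16 x 16 mm, from 14 mm behind the tube's axis to 160 mm in front, its outer 60 mm a black grip 20 x 20 mm. 0.3 kg, balanced 12 mm from the axis towards the grip. This point: on the tube's axis, mid-height of the bar, 83 mm above the foot. x runs along the handle to the grip, z up.
- key_grip (a point): Middle of the key's black grip, 130 mm from the tube's axis, at mid-height of the bar (83 mm above the foot; 108 mm above the worktop once the key is fully on the nut). Axes as key_head.
- key_foot (a point): Centre of the tube's underside, 83 mm below key_head, axes as key_head. Here opens a square socket, 29 x 29 mm, 20 mm deep, its sides parallel to x and y: it fits over the nut with the handle square to any of the nut's four sides, about 7 degrees of play each way. Fully on, the foot rests on the throat floor.
- tin_tuna: Bystander: a low round tin, 86 mm across and 40 mm high, left of the work; origin under its centre.
- garlic: Bystander: a head of garlic, 60 mm across and 59 mm high, between the mill and the blue bin; origin at its underside.
- salt_shaker: Bystander: a grey-capped salt shaker, 44 mm across and 90 mm high, left of the mill; origin under its centre.
- tin_half: Bystander: a round tin, 75 mm across and 58 mm high, left of the mill; origin under its centre.
- blue_bin: A big blue waste bin, always in the same place to the right of the work: 325 mm across, 290 mm high. Go round or over it, do not push it. Origin under its centre.

How it is judged (in metres and radians):
On the way, in this order (a step that is already met when the one before it is completed fails the run):
1. the key sits fully on the nut, not yet turned far, and has been let go (horizontal distance between key_foot and nut_top below 0.005 m and z of key_foot in the frame of nut_top below -0.013 m and angle between key_head's own z axis and vertical below 0.12 rad and value of joint lock_nut below 0.7 rad and contact force between the fingers and key below 0.1 N), for 0.2 s.
2. the nut is being turned by the key's black grip, held between the fingers (distance between the grasp point and key_grip below 0.05 m and contact force between the fingers and key above 0.5 N and value of joint lock_nut above 0.9 rad), for 0.1 s.
At the end, for the whole second after the job is handed in: The nut is turned anticlockwise to its stop (joint above 1.47 of 1.571 rad); the key, released and at rest, stands upright (within 0.12 rad) on the nut, its socket within 5 mm of the nut's axis and its foot at least 13 mm below the nut's top (value of joint lock_nut above 1.47 rad and horizontal distance between key_foot and nut_top below 0.005 m and z of key_foot in the frame of nut_top below -0.013 m and angle between key_head's own z axis and vertical below 0.12 rad and linear speed of key below 0.02 m/s); the robot touches nothing.
It fails at once if a bystander is moved by more than 30 mm (distance of any of tin_tuna, garlic, salt_shaker, tin_half from where it was at the start of the episode above 0.03 m).
It also fails if it takes over 67 s, if anything falls off the work surface, if the arm or the gripper's body presses on something with over 40 N, if the wrist force passes 120 N, or if a joint passes its speed limit or range.

## Working session

There is one attempt and no reset: what is moved stays moved. The work goes in short steps, Python scripts to look and compute and a tool call to move; the robot and the scene stay as the last step left them, time stands still between calls to the robot, and variables do not carry over. Pictures are saved under pics/ and viewed, and the job is handed in when it is done.

Besides the shell and the picture viewer there is one more tool, called after "Emit:" as name(argument=value, ...), one argument or row to a line, values as JSON. play_rows: Moves the arm, as the interface text tells. Its arguments: {"type":"object","properties":{"moves":{"type":"array"},"newtons":{"type":"number"}},"required":["moves"]}

```bash
ls; mkdir -p pics
python3 - <<'E'
from rig import r
import cv2,pickle
print(r.sense())
fr={}
for n in("side","top"):
    f=r.grab_frame(n); fr[n]=f
    cv2.imwrite(f"pics/{n}0.png",f["color"][:,:,::-1])
    print(n,f["K"],f["rvec"],f["tvec"])
    for name in ["mill","nut_top","key_head","key_grip","key_foot","tin_tuna","garlic","salt_shaker","tin_half"]:
        try: print(name,[(round(d["conf"],2),[round(float(x)) for x in d["location"]],int(d["mask"].sum())) for d in r.silhouettes(f,name)][:3])
        except Exception as e: print(name,e)
pickle.dump(fr,open("fr0.pkl","wb"))
E
```

```text
pics
{'clock': 0.0, 'qpos': array([ 1.16755510e+00,  3.53658548e-01,  1.63413439e+00, -4.90239896e-05,
        1.15518422e+00, -2.36170947e-03]), 'qvel': array([ 1.20387769e-03, -8.50843732e-05,  9.78459651e-04, -8.90833917e-04,
        7.91419381e-04,  8.65771081e-04]), 'joint_efforts': array([ 1.74300672e-03, -6.05242324e+01, -3.42066443e+01,  1.61305375e-04,
        9.46006563e-03,  2.88061116e-06]), 'eef_pos': array([243.69972156, 575.01837418, 230.55507026]), 'tcp_rot': array([-3.14020805e+00,  4.15531756e-05,  2.74073299e+00]), 'contact_force': array([-0.14578606, -0.4629722 ,  0.21078068]), 'wrist_torque': array([0.01713028, 0.02673848, 0.02063986]), 'opening': 0.9999848062923955}
side [[445.75279174   0.         280.83860659]
 [  0.         445.75279174 214.13571016]
 [  0.           0.           1.        ]] [ 0.60185131 -2.48154898  1.43130414] [ 605.72642003   49.02149997 1181.46207733]
mill [(0.97, [240, 244], 3073)]
nut_top []
key_head [(0.67, [325, 234], 392)]
key_grip [(0.7, [329, 234], 388)]
key_foot [(0.73, [324, 239], 415), (0.24, [284, 304], 1676)]
tin_tuna [(0.64, [287, 309], 1614)]
garlic [(0.62, [257, 204], 290)]
salt_shaker [(0.71, [197, 270], 670)]
tin_half [(0.6, [240, 288], 1435)]
top [[492.45186507   0.         269.51106548]
 [  0.         492.45186507 208.91458018]
 [  0.           0.           1.        ]] [ 2.16749941 -2.20744501  0.06279941] [ 318.56938078  498.00158339 1148.70281465]
mill [(0.6, [229, 177], 4014)]
nut_top [(0.57, [229, 186], 112), (0.37, [166, 259], 1209)]
key_head [(0.91, [277, 255], 883), (0.63, [169, 259], 1236)]
key_grip [(0.69, [280, 258], 817)]
key_foot [(0.91, [279, 256], 699)]
tin_tuna [(0.62, [168, 260], 1205), (0.23, [224, 188], 124)]
garlic []
salt_shaker [(0.75, [168, 167], 305)]
tin_half [(0.78, [164, 214], 964)]
```

View pics/side0.png

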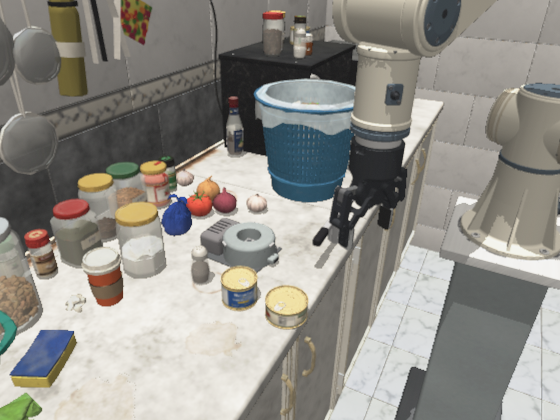

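View pics/top0.png

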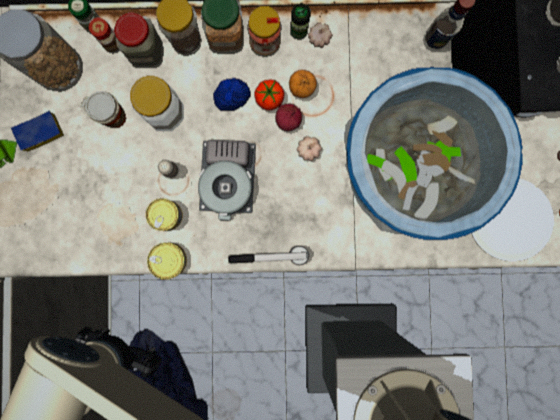

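Run:
```python
import pickle,cv2
fr=pickle.load(open("fr0.pkl","rb"))
a=fr["top"]["color"][135:310,130:345,::-1]
cv2.imwrite("pics/topz.png",cv2.resize(a,None,fx=3.6,fy=3.4,interpolation=cv2.INTER_CUBIC))
a=fr["side"]["color"][190:340,170:370,::-1]
cv2.imwrite("pics/sidez.png",cv2.resize(a,None,fx=4,fy=4,interpolation=cv2.INTER_CUBIC))
```

```text
(no output)
```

View pics/topz.png

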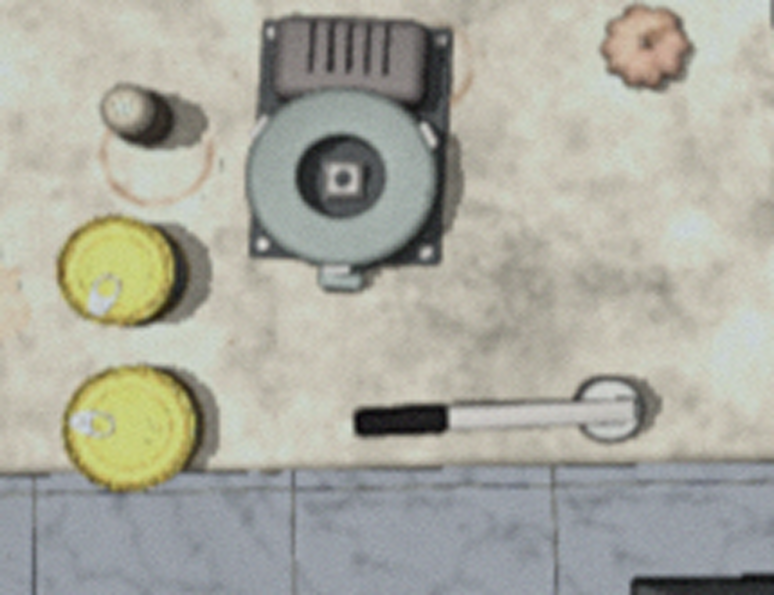

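View pics/sidez.png

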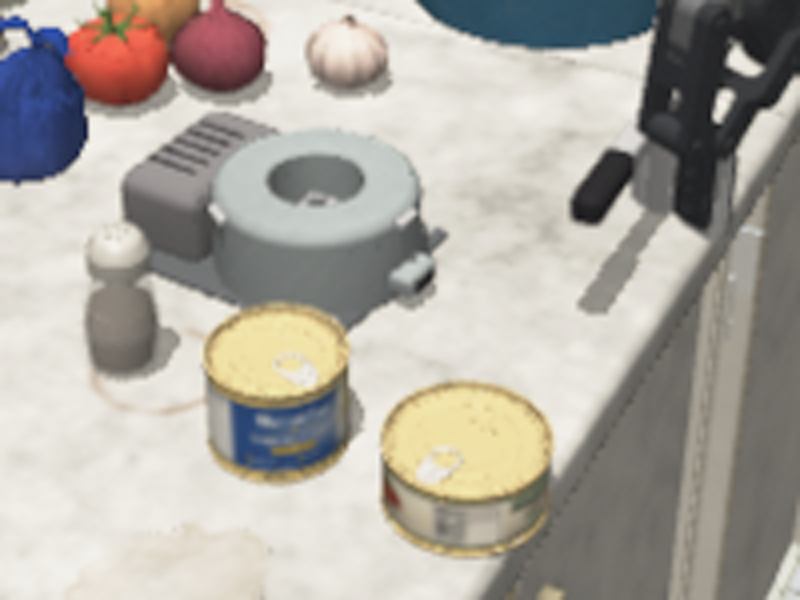

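The top view shows the key lying along +y: grip end at about (229,259) px, tube at about (300,256). The mill is at (226,187) with the nut at about (225,187). I'll fit these precisely next.

```bash
cat > h.py <<'E'
import numpy as np,cv2
def ray(f,uv,z):
    R=cv2.Rodrigues(np.array(f["rvec"]))[0];t=np.array(f["tvec"]).ravel()
    uv=np.atleast_2d(np.array(uv,float));d=np.c_[uv,np.ones(len(uv))]@np.linalg.inv(f["K"]).T
    d=d@R; c=-R.T@t
    return c+d*((z-c[2])/d[:,2])[:,None]
def proj(f,P):
    return cv2.projectPoints(np.array(P,float).reshape(-1,1,3),np.array(f["rvec"]),np.array(f["tvec"]),f["K"],None)[0].reshape(-1,2)
E
python3 - <<'E'
import pickle,cv2,numpy as np
from h import *
fr=pickle.load(open("fr0.pkl","rb"));f=fr["top"]
z=lambda x,y:(130+(x+.5)/3.6-.5,135+(y+.5)/3.4-.5)
np.set_printoptions(precision=1,suppress=True)
print("key bar z93 grip end, grip start",ray(f,[z(355,421),z(447,417)],91))
print("back end",ray(f,[z(636,410)],91))
print("tube top rim c",ray(f,[z(608,410)],55))
print("nut",ray(f,[z(344,179)],42)); print("mill top",ray(f,[z(343,177)],60),"throat",ray(f,[z(341,176)],60))
print("garlic,shaker,half,tuna",ray(f,[z(646,46)],30),ray(f,[z(128,110)],85),ray(f,[z(119,270)],58),ray(f,[z(132,427)],40))
print("cam",ray(f,[(280,210)],0), (-cv2.Rodrigues(f["rvec"])[0].T@f["tvec"]))
a=f["color"][165:210,200:255,::-1]
cv2.imwrite("pics/nut.png",cv2.resize(a,None,fx=13,fy=13,interpolation=cv2.INTER_CUBIC))
a=f["color"][240:275,220:320,::-1]
cv2.imwrite("pics/key.png",cv2.resize(a,None,fx=8,fy=8,interpolation=cv2.INTER_CUBIC))
E
```

```text
key bar z93 grip end, grip start [[391.5 401.9  91. ]
 [393.1 345.6  91. ]]
back end [[395.5 230.   91. ]]
tube top rim c [[394.6 245.2  55. ]]
nut [[554.3 411.2  42. ]]
mill top [[553.7 410.2  60. ]] throat [[554.4 411.4  60. ]]
garlic,shaker,half,tuna [[644.5 213.6  30. ]] [[597.8 541.1  85. ]] [[493.9 553.2  58. ]] [[388.1 549.3  40. ]]
cam [[501.7 284.4   0. ]] [ 431.4  304.6 1179.1]
```

View pics/nut.png

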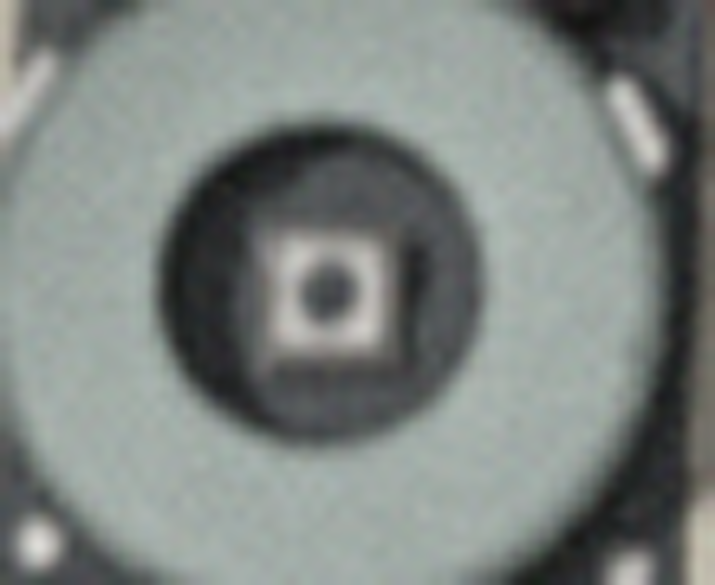

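View pics/key.png

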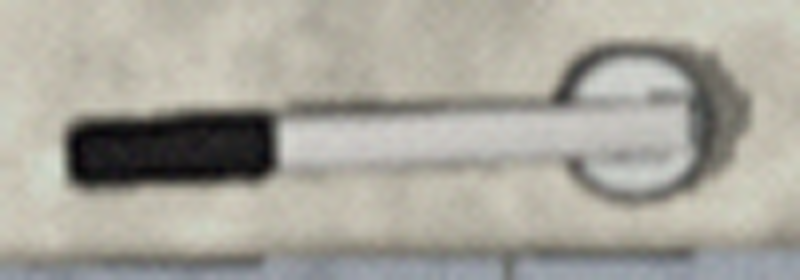

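Run:
```python
import pickle,cv2,numpy as np
from h import *
from scipy.optimize import least_squares,minimize
fr=pickle.load(open("fr0.pkl","rb"));f=fr["top"]
np.set_printoptions(precision=2,suppress=True)
g=cv2.cvtColor(f["color"],cv2.COLOR_RGB2GRAY)
up=cv2.resize(g[175:200,212:240],None,fx=10,fy=10,interpolation=cv2.INTER_CUBIC)
for th in (100,120,140,150,160):
    m=(up>th).astype(np.uint8)
    c=max(cv2.findContours(m,cv2.RETR_EXTERNAL,cv2.CHAIN_APPROX_NONE)[0],key=lambda c:cv2.contourArea(c) if cv2.pointPolygonTest(c,(135,120),False)>=-1 and c[:,0,:].min()>2 else 0)
    b=cv2.boxPoints(cv2.minAreaRect(c))
    px=(b+.5)/10-.5+[212,175]
    w=ray(f,px,42); e=w[1]-w[0]
    print(th,w.mean(0),np.linalg.norm(w[1]-w[0]),np.linalg.norm(w[2]-w[1]),np.degrees(np.arctan2(e[1],e[0]))%90)
# soft square fit on gradient: maximise mean(inside)-mean(ring)
G=cv2.GaussianBlur(g.astype(np.float32),(0,0),.6)
u,v=np.meshgrid(np.arange(212,240),np.arange(175,200));P=ray(f,np.c_[u.ravel(),v.ravel()],42)[:,:2];I=g[175:200,212:240].ravel().astype(float)
def model(p):
    cx,cy,a,A,B,C,s=p
    d=P-[cx,cy];c,s_=np.cos(a),np.sin(a);x=d@[c,s_];y=d@[-s_,c]
    sg=lambda q,h:1/(1+np.exp((np.abs(q)-h)/1.0))
    return A+B*sg(x,s)*sg(y,s)-C*np.exp(-(x*x+y*y)/2/3**2)
w=(np.hypot(*(P-[554.5,411]).T)<19)
for a0 in (-.3,0,.3,.6):
    q=least_squares(lambda p:(model(p)-I)[w],[554.5,411,a0,60,120,100,9]);print(q.cost,q.x[:2],np.degrees(q.x[2]),q.x[3:])
```

```text
100 [554.42 412.77  42.  ] 24.817021912098905 25.818624567405422 89.63825438843384
120 [554.9  412.62  42.  ] 22.538563624906093 22.385485882684215 88.92776083150152
140 [555.   412.43  42.  ] 20.39449868851932 20.560239944100235 0.05677155174986126
150 [555.01 412.38  42.  ] 19.284065280741984 19.354492532863947 88.92813439007715
160 [554.75 412.13  42.  ] 18.665182143637303 18.214006290590074 87.8514155419479
14348.771833424078 [554.76 412.46] -1.2107182947859414 [ 74.81 102.78 142.56  10.69]
14348.771824741894 [554.76 412.46] -1.2106018525782511 [ 74.81 102.78 142.56  10.69]
14348.771823670104 [554.76 412.46] -1.2105749555118812 [ 74.81 102.78 142.56  10.69]
14348.771829425888 [554.76 412.46] -1.2103234643481566 [ 74.81 102.78 142.56  10.69]
```

```bash
cat >> h.py <<'E'
from scipy.spatial.transform import Rotation as Ro
def rel(s,pos,yawdeg):
    R0=Ro.from_euler("xyz",s["tcp_rot"]); R1=Ro.from_euler("xyz",[np.pi,0,np.radians(yawdeg)])
    print(np.round(np.degrees((R0.inv()*R1).as_rotvec()),2).tolist(), np.round(R0.inv().apply(np.array(pos)-s["eef_pos"]),1).tolist())
E
python3 - <<'E'
from rig import r
from h import *
s=r.sense()
rel(s,[394.7,257,200],91.3)
rel(s,[394.7,257,66],91.3)
E
```

```text
[0.0, 0.0, 65.74] [-263.1, -234.4, 31.3]
[0.0, 0.0, 65.74] [-263.1, -234.4, 165.3]
```

Emit:
play_rows(
  moves=[
    [[0, 0, 7], [-26, -23, 3], 1],
    [[0, 0, 15], [-60, -53, 6], 1],
    [[0, 0, 23], [-95, -85, 10], 1],
    [[0, 0, 31], [-130, -116, 15], 1],
    [[0, 0, 39], [-165, -147, 20], 1],
    [[0, 0, 47], [-200, -178, 25], 1],
    [[0, 0, 55], [-230, -205, 30], 1],
    [[0, 0, 62], [-250, -223, 31], 1],
    [[0, 0, 65.7], [-263, -234.4, 40], 1],
    [[0, 0, 65.7], [-263, -234.4, 60], 1],
    [[0, 0, 65.7], [-263, -234.4, 80], 1],
    [[0, 0, 65.7], [-263, -234.4, 80], 1],
  ],
  newtons=60,
)

```text
clock: 2.2
eef_pos: [393.3, 255.9, 149.5]
tcp_rot: [-3.138, 0.002, 1.594]
contact_force: [0.6, -1.2, -0.5]
opening: 1.004
```

Run:
```python
from rig import r
from h import *
s=r.sense();print(s["clock"],s["eef_pos"],s["tcp_rot"],s["qpos"],s["contact_force"])
f=r.grab_frame("side");cv2.imwrite("pics/s1.png",cv2.resize(f["color"][150:330,200:440,::-1],None,fx=3.3,fy=3.3,interpolation=cv2.INTER_CUBIC))
f=r.grab_frame("top");cv2.imwrite("pics/t1.png",cv2.resize(f["color"][150:330,200:440,::-1],None,fx=3.3,fy=3.3,interpolation=cv2.INTER_CUBIC))
rel(s,[394.7,257,66],91.3)
```

```text
2.2 [393.32866765 255.94831341 149.49224554] [-3.13836518e+00  1.96988351e-03  1.59357001e+00] [5.73679370e-01 2.18436835e-01 2.03267680e+00 1.41254624e-05
 8.94260142e-01 5.50900001e-01] [ 0.57795179 -1.19865112 -0.52728249]
[-0.18, 0.11, 0.0] [1.2, 1.7, 83.5]
```

View pics/s1.png

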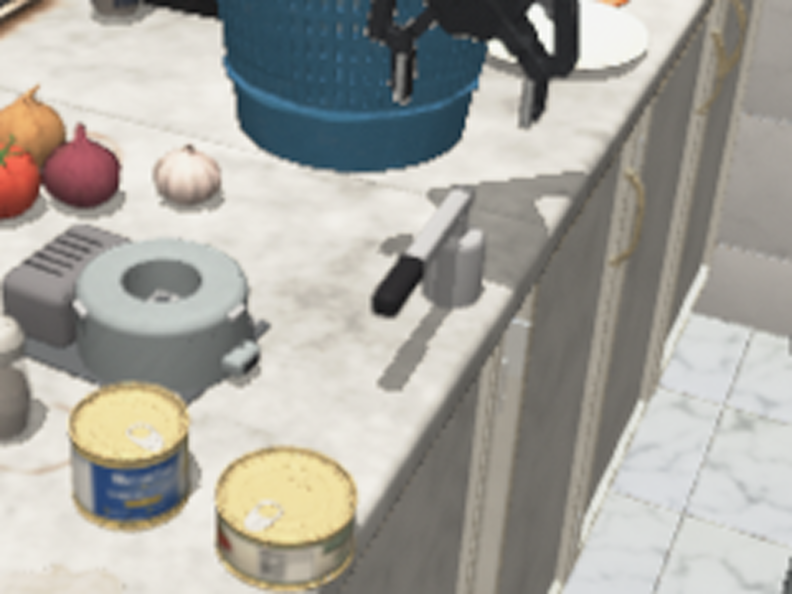

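View pics/t1.png

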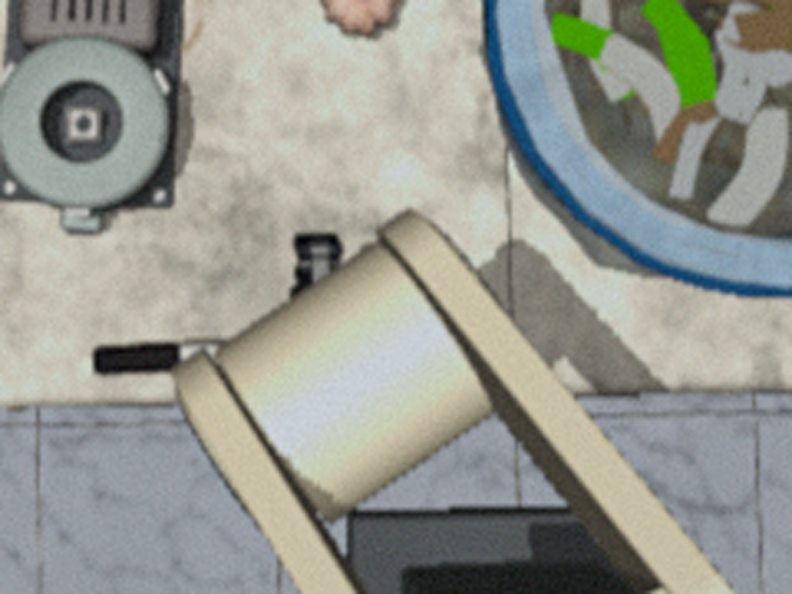

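The side view shows the key clear of the gripper: grip end at about (383,300) in the crop, back end at about (468,195). I'll check the measured pose against this view.

Run:
```python
import pickle
from h import *
f=pickle.load(open("fr0.pkl","rb"))["side"]
im=cv2.imread("pics/s1.png")
def draw(P,c):
    q=(proj(f,P)-[200,150]+.5)*3.3
    cv2.polylines(im,[np.round(q).astype(int)],True,c,1)
h=np.array([395,245,83.]);a=np.radians(91.3)
L=np.array([np.cos(a),np.sin(a),0]);W=np.array([-L[1],L[0],0]);Z=np.array([0,0,1.])
t=np.linspace(0,6.283,40)[:,None]
for z in(-83,-28): draw(h+Z*z+23*(np.cos(t)*L+np.sin(t)*W),(0,0,255))
for a0,a1,w in((-14,100,8),(100,160,10)):
    for z in(-w,w): draw([h+L*x+W*y+Z*z for x,y in((a0,-w),(a1,-w),(a1,w),(a0,w))],(0,255,0))
n=np.array([554.8,412.3,0])
draw(n+Z*60+28*(np.cos(t)*L+np.sin(t)*W),(255,0,0))
draw(n+Z*60+62*(np.cos(t)*L+np.sin(t)*W),(255,0,0))
cv2.imwrite("pics/s1o.png",im)
```

```text
(no output)
```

View pics/s1o.png

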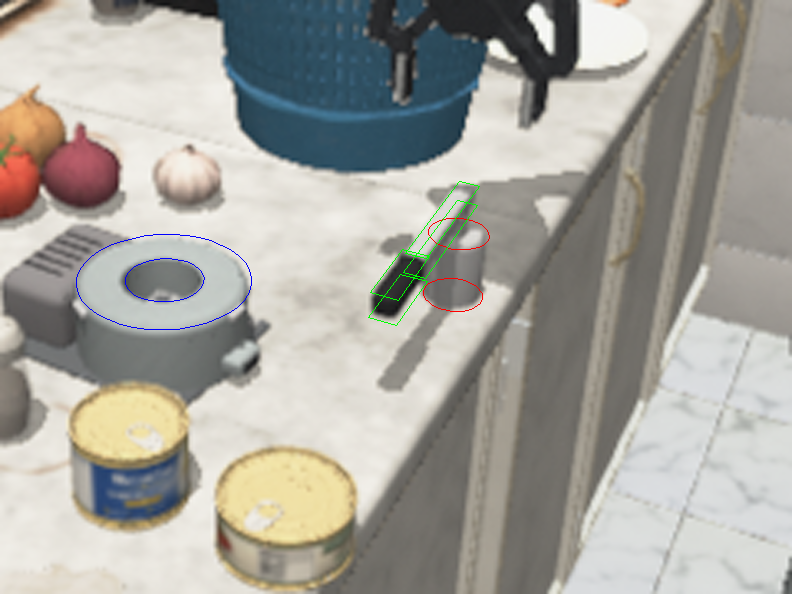

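The model overlay matches the key and the mill within about 2 mm. Descending to grasp.

Emit:
play_rows(
  moves=[
    [[-0.2, 0.1, 0], [1.2, 1.7, 25], 1],
    [[-0.2, 0.1, 0], [1.2, 1.7, 50], 1],
    [[-0.2, 0.1, 0], [1.2, 1.7, 72], 1],
    [[-0.2, 0.1, 0], [1.2, 1.7, 83.5], 1],
    [[-0.2, 0.1, 0], [1.2, 1.7, 83.5], 1],
    [[-0.2, 0.1, 0], [1.2, 1.7, 83.5], 0],
    [[-0.2, 0.1, 0], [1.2, 1.7, 83.5], 0],
    [[-0.2, 0.1, 0], [1.2, 1.7, 83.5], 0],
    [[-0.2, 0.1, 0], [1.2, 1.7, 83.5], 0],
    [[-0.2, 0.1, 0], [1.2, 1.7, 83.5], 0],
    [[-0.2, 0.1, 0], [1.2, 1.7, 83.5], 0],
    [[-0.2, 0.1, 0], [1.2, 1.7, 83.5], 0],
  ],
  newtons=80,
)

```text
clock: 3.5
eef_pos: [396.2, 258.5, 68.5]
tcp_rot: [3.138, -0.002, 1.594]
contact_force: [-1.8, 0.3, 6.6]
opening: 0.166
```

Run:
```python
from rig import r
from h import *
s=r.sense();print(s["clock"],s["eef_pos"],s["tcp_rot"],s["opening"],s["contact_force"])
f=r.grab_frame("side");cv2.imwrite("pics/s2.png",cv2.resize(f["color"][180:270,290:390,::-1],None,fx=6,fy=6,interpolation=cv2.INTER_CUBIC))
```

```text
3.5 [396.17333098 258.45647857  68.54419905] [ 3.13849064e+00 -1.83720527e-03  1.59388211e+00] 0.16570737801258933 [-1.77470345  0.30898889  6.5812733 ]
```

View pics/s2.png

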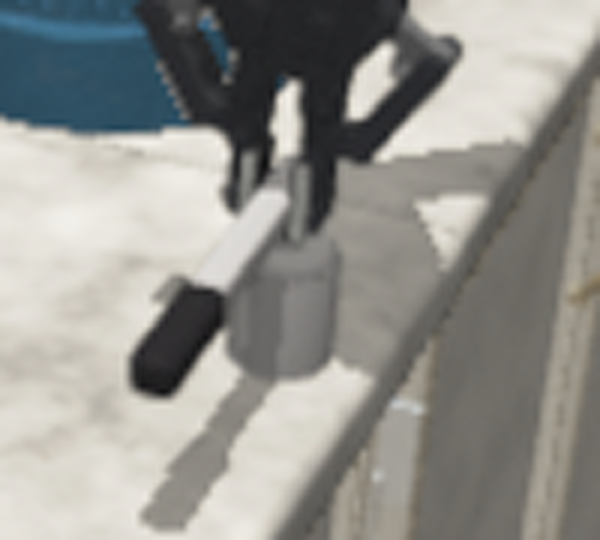

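Run:
```python
from rig import r
from h import *
s=r.sense()
rel(s,[396.2,258.5,168],91.3)
rel(s,[541.3,412.6,168],178.8)
```

```text
[0.18, -0.1, 0.03] [0.2, 0.3, -99.5]
[0.22, 0.05, -87.47] [150.9, 149.0, -98.7]
```

Emit:
play_rows(
  moves=[
    [[0, 0, 0], [0, 0, -15], 0],
    [[0, 0, 0], [0, 0, -40], 0],
    [[0, 0, 0], [0, 0, -70], 0],
    [[0, 0, 0], [0, 0, -92], 0],
    [[0, 0, -4], [8, 8, -99], 0],
    [[0, 0, -10], [19, 19, -99], 0],
    [[0, 0, -17], [31, 31, -99], 0],
    [[0, 0, -24], [43, 43, -99], 0],
    [[0, 0, -31], [55, 55, -99], 0],
    [[0, 0, -38], [67, 67, -99], 0],
    [[0, 0, -45], [79, 78, -99], 0],
    [[0, 0, -52], [91, 90, -99], 0],
    [[0, 0, -59], [103, 102, -99], 0],
    [[0, 0, -66], [115, 114, -99], 0],
    [[0, 0, -73], [127, 126, -99], 0],
    [[0, 0, -79], [138, 137, -99], 0],
    [[0, 0, -84], [146, 144, -99], 0],
    [[0.2, 0, -87.5], [151, 149, -99], 0],
    [[0.2, 0, -87.5], [151, 149, -99], 0],
    [[0.2, 0, -87.5], [151, 149, -99], 0],
  ],
)

```text
clock: 5.55
eef_pos: [540.7, 412.2, 167.6]
tcp_rot: [-3.14, -0.0, 3.119]
contact_force: [-0.1, 0.2, -2.8]
opening: 0.166
```

Run:
```python
from rig import r
from h import *
s=r.sense();print(s["clock"],s["eef_pos"],s["tcp_rot"],s["opening"],s["contact_force"])
f=r.grab_frame("side");cv2.imwrite("pics/s3.png",cv2.resize(f["color"][150:300,160:360,::-1],None,fx=4,fy=4,interpolation=cv2.INTER_CUBIC))
f2=r.grab_frame("top");cv2.imwrite("pics/t3.png",cv2.resize(f2["color"][135:310,130:345,::-1],None,fx=3.6,fy=3.4,interpolation=cv2.INTER_CUBIC))
import pickle;pickle.dump({"side":f,"top":f2},open("fr3.pkl","wb"))
```

```text
5.55 [540.74913009 412.1954592  167.55561736] [-3.14027166e+00 -3.76978637e-04  3.11929106e+00] 0.16556645310185755 [-0.14811275  0.20114664 -2.75267227]
```

View pics/s3.png

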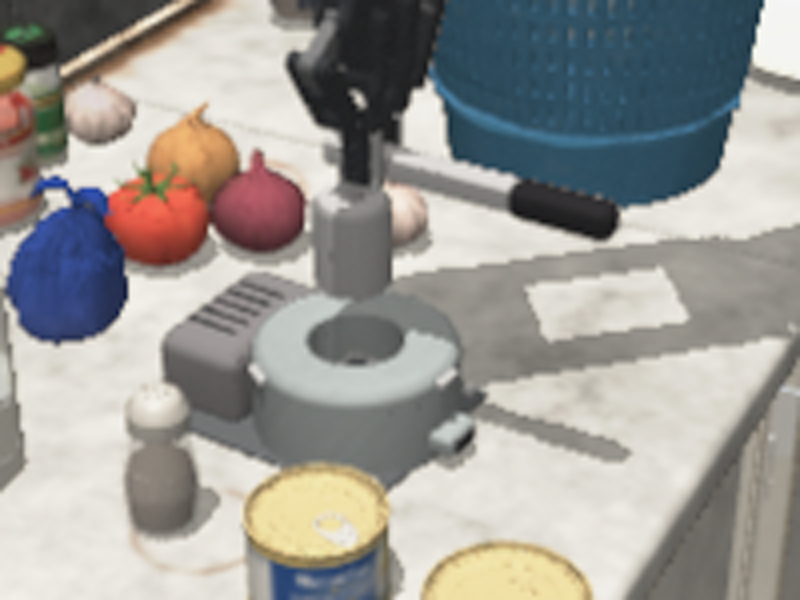

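View pics/t3.png

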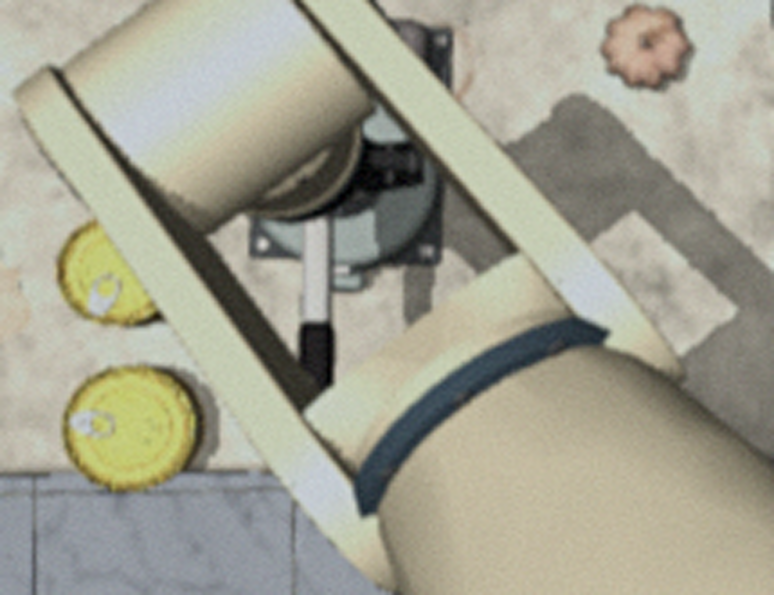

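The key hangs upright and level above the throat, with its handle towards the robot. I'll overlay the predicted pose.

Run:
```python
import pickle
from h import *
fr=pickle.load(open("fr3.pkl","rb"))
ya=3.1193;L=np.array([np.cos(ya),np.sin(ya),0]);W=np.array([-L[1],L[0],0]);Z=np.array([0,0,1.])
h=np.array([540.75,412.2,182.1])-13.5*L
print("head",h)
t=np.linspace(0,6.283,40)[:,None]
for n,o,sc in(("side",(160,150),4),("top",(200,170),8)):
    f=fr[n]
    w,hh=(200,150) if n=="side" else (90,75)
    im=cv2.resize(f["color"][o[1]:o[1]+hh,o[0]:o[0]+w,::-1],None,fx=sc,fy=sc,interpolation=cv2.INTER_CUBIC)
    def draw(P,c):
        q=(proj(f,P)-o+.5)*sc
        cv2.polylines(im,[np.round(q).astype(int)],True,c,1)
    for z in(-83,-28): draw(h+Z*z+23*(np.cos(t)*L+np.sin(t)*W),(0,0,255))
    for a0,a1,w in((-14,100,8),(100,160,10)):
        for z in(-w,w): draw([h+L*x+W*y+Z*z for x,y in((a0,-w),(a1,-w),(a1,w),(a0,w))],(0,255,0))
    m=np.array([554.8,412.3,60]);draw(m+28*(np.cos(t)*L+np.sin(t)*W),(255,0,0))
    cv2.imwrite(f"pics/{n}3o.png",im)
```

```text
head [554.24664564 411.8990741  182.1       ]
```

View pics/side3o.png

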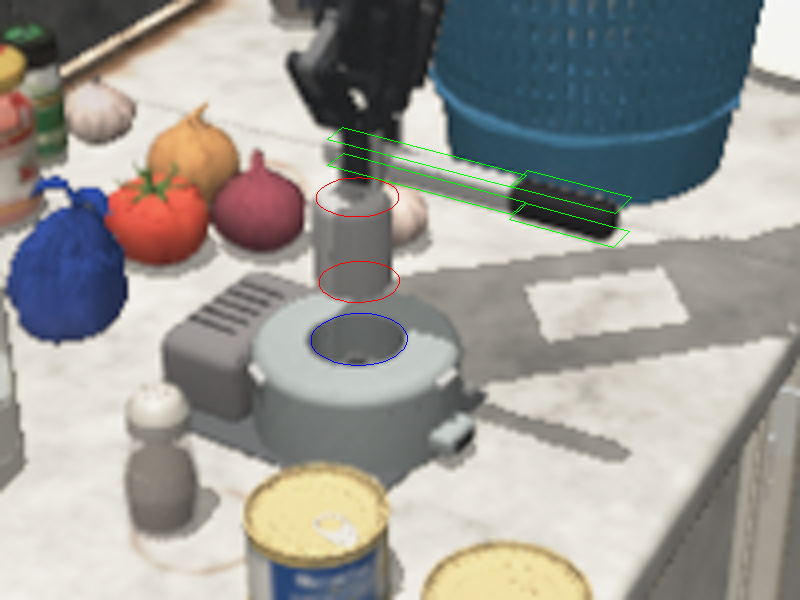

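View pics/top3o.png

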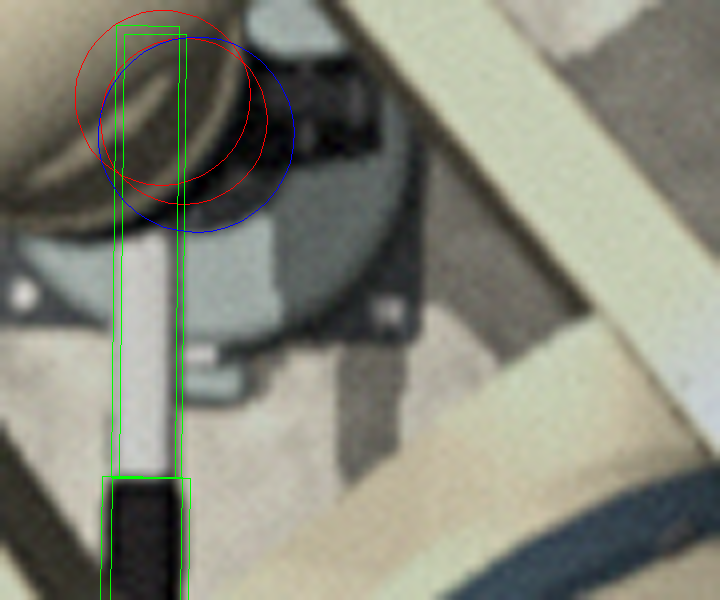

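Run:
```python
import pickle
from h import *
from rig import r
fr=pickle.load(open("fr3.pkl","rb"))
h0=np.array([554.25,411.9,182.1])
for n in("side","top"):
    print(n,(proj(fr[n],[h0+d for d in np.eye(3)*10])-proj(fr[n],[h0])).round(1).tolist())
f=fr["side"]
ds=r.silhouettes(f,"key_head");print([(d["conf"],d["location"],d["mask"].sum()) for d in ds])
m=ds[0]["mask"]
im=f["color"][:,:,::-1].copy();im[m]=im[m]//2+np.array([0,0,127],np.uint8)
cv2.imwrite("pics/m3.png",cv2.resize(im[150:300,160:360],None,fx=4,fy=4))
np.save("m3.npy",m)
```

```text
side [[-3.9, -1.0], [-2.3, 1.8], [-0.1, -4.1]]
top [[-0.1, -4.9], [-4.9, 0.1], [-0.5, -0.6]]
[]Traceback (most recent call last):
  File "<stdin>", line 10, in <module>
IndexError: list index out of range
```

```bash
cat > ov.py <<'E'
from h import *
def ov(f,h,ya,pitch,o,wh,sc,out,nut=None):
    Rm=Ro.from_euler("zy",[ya,pitch]).as_matrix()  # pitch>0: grip down
    L,W,Z=Rm.T
    im=cv2.resize(f["color"][o[1]:o[1]+wh[1],o[0]:o[0]+wh[0],::-1],None,fx=sc,fy=sc,interpolation=cv2.INTER_CUBIC)
    def draw(P,c):
        q=(proj(f,P)-o+.5)*sc
        cv2.polylines(im,[np.round(q).astype(int)],True,c,1)
    t=np.linspace(0,6.283,40)[:,None]
    for z in(-83,-28): draw(h+Z*z+23*(np.cos(t)*L+np.sin(t)*W),(0,0,255))
    for a0,a1,w in((-14,100,8),(100,160,10)):
        for z in(-w,w): draw([h+L*x+W*y+Z*z for x,y in((a0,-w),(a1,-w),(a1,w),(a0,w))],(0,255,0))
    cv2.imwrite(out,im)
E
python3 - <<'E'
import pickle
from ov import *
f=pickle.load(open("fr3.pkl","rb"))["side"]
ya=3.1193;g=np.array([540.75,412.2,182.1])
for p,nm in((0,"a"),(.03,"b")):
    R=Ro.from_euler("zy",[ya,p]).as_matrix()
    ov(f,g+R@[-13.5,0,0],ya,p,(230,175),(95,60),8,f"pics/p{nm}.png")
E
```

```text
(no output)
```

View pics/pa.png

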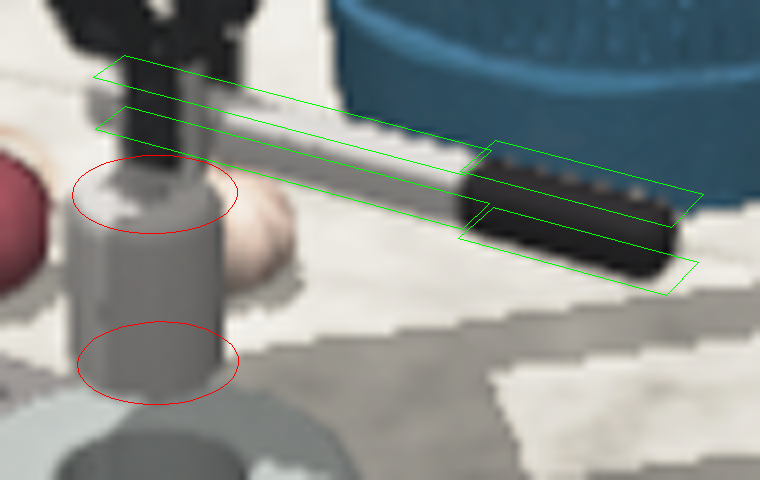

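View pics/pb.png

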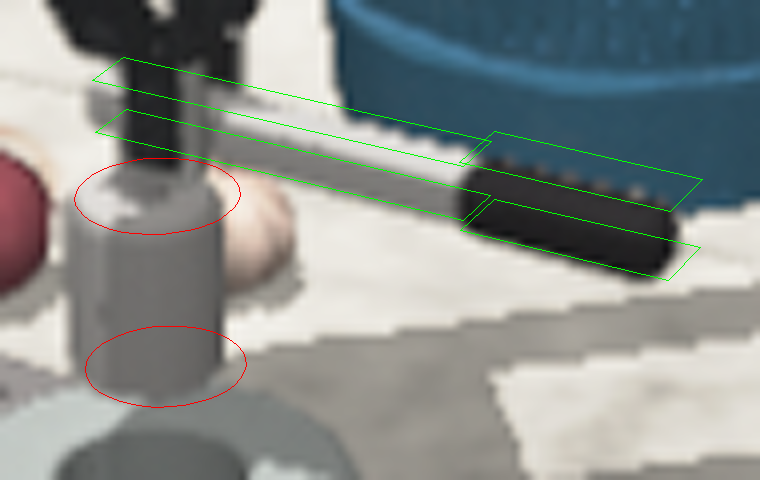

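Within 1–2 mm of the nut axis and level; the bevel can take up the rest. Lowering in stages.

Emit:
play_rows(
  moves=[
    [[0, 0, 0], [0, 0, 15], 0],
    [[0, 0, 0], [0, 0, 32], 0],
    [[0, 0, 0], [0, 0, 44], 0],
    [[0, 0, 0], [0, 0, 52], 0],
    [[0, 0, 0], [0, 0, 56], 0],
    [[0, 0, 0], [0, 0, 59], 0],
    [[0, 0, 0], [0, 0, 61], 0],
    [[0, 0, 0], [0, 0, 61], 0],
  ],
)

```text
clock: 6.5
eef_pos: [541.0, 412.3, 107.2]
tcp_rot: [-3.141, 0.001, 3.12]
contact_force: [1.1, 0.2, -4.8]
opening: 0.166
```

Run:
```python
from rig import r
from h import *
s=r.sense();print(s["clock"],s["eef_pos"],s["tcp_rot"],s["opening"],s["contact_force"],s["wrist_torque"])
f=r.grab_frame("side");cv2.imwrite("pics/s4.png",cv2.resize(f["color"][190:290,190:340,::-1],None,fx=5,fy=5,interpolation=cv2.INTER_CUBIC))
```

```text
6.5 [541.02179668 412.26518695 107.21480289] [-3.14101933e+00  5.39892479e-04  3.11984419e+00] 0.16557143042030617 [ 1.06278221  0.2315984  -4.83608363] [0.03022969 0.03765205 0.01937637]
```

View pics/s4.png

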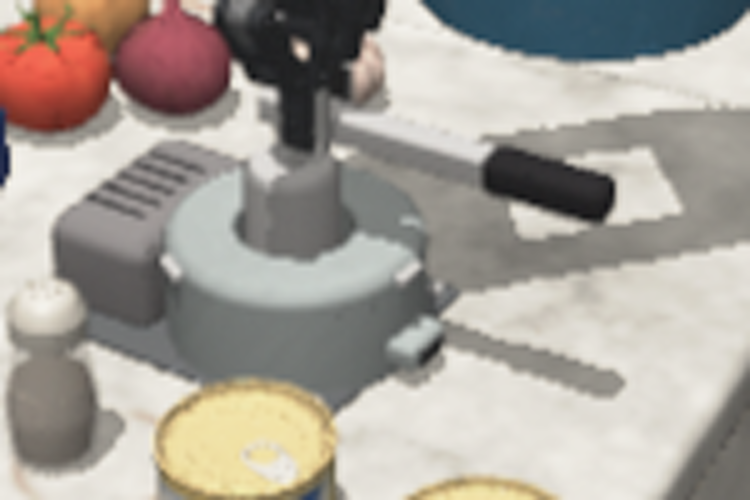

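Emit:
play_rows(
  moves=[
    [[0, 0, 0], [0, 0, 2], 0],
    [[0, 0, 0], [0, 0, 4], 0],
    [[0, 0, 0], [0, 0, 6], 0],
    [[0, 0, 0], [0, 0, 8], 0],
    [[0, 0, 0], [0, 0, 10], 0],
    [[0, 0, 0], [0, 0, 11], 0],
    [[0, 0, 0], [0, 0, 12], 0],
    [[0, 0, 0], [0, 0, 12], 0],
  ],
)

```text
clock: 7.35
eef_pos: [541.0, 412.2, 95.2]
tcp_rot: [-3.141, 0.001, 3.12]
contact_force: [0.3, -0.3, -3.7]
opening: 0.168
```

Emit:
play_rows(
  moves=[
    [[0, 0, 0], [0, 0, 1], 0],
    [[0, 0, 0], [0, 0, 2], 0],
    [[0, 0, 0], [0, 0, 2.5], 0],
    [[0, 0, 0], [0, 0, 2.5], 0],
  ],
)

```text
clock: 7.75
eef_pos: [541.3, 412.3, 94.0]
tcp_rot: [-3.141, 0.001, 3.12]
contact_force: [-1.8, -2.5, 7.5]
opening: 0.166
```

Run:
```python
from rig import r
from h import *
s=r.sense();print(s["clock"],s["eef_pos"],s["tcp_rot"],s["opening"],s["contact_force"],s["wrist_torque"])
f=r.grab_frame("side");cv2.imwrite("pics/s5.png",cv2.resize(f["color"][190:290,190:340,::-1],None,fx=5,fy=5,interpolation=cv2.INTER_CUBIC))
```

```text
7.75 [541.28384288 412.34514528  94.04663535] [-3.14139948e+00  1.13739548e-03  3.11980745e+00] 0.1658685910234999 [-1.84756626 -2.51638131  7.53772889] [-0.44053515  0.5554804  -0.01716008]
```

View pics/s5.png

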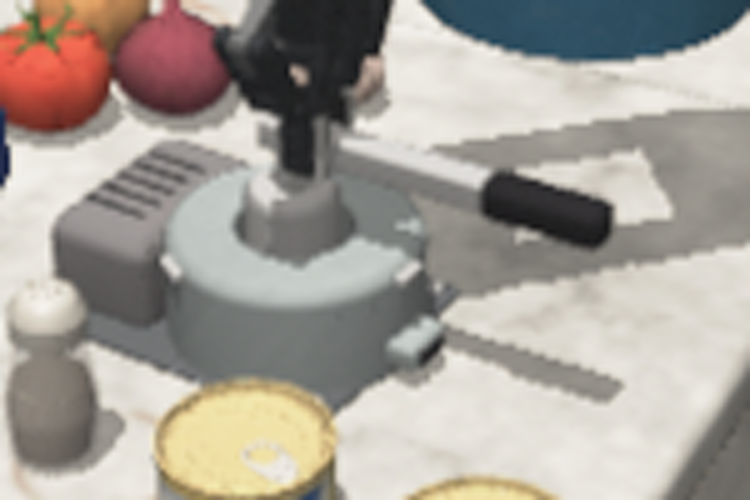

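The key is seated: contact at TCP z 94, where 93.5 was predicted. Releasing and rising.

Emit:
play_rows(
  moves=[
    [[0, 0, 0], [0, 0, 0], 1],
    [[0, 0, 0], [0, 0, 0], 1],
    [[0, 0, 0], [0, 0, 0], 1],
    [[0, 0, 0], [0, 0, 0], 1],
    [[0, 0, 0], [0, 0, 0], 1],
    [[0, 0, 0], [0, 0, 0], 1],
    [[0, 0, 0], [0, 0, -15], 1],
    [[0, 0, 0], [0, 0, -40], 1],
    [[0, 0, 0], [0, 0, -70], 1],
    [[0, 0, 0], [0, 0, -80], 1],
    [[0, 0, 0], [0, 0, -80], 1],
  ],
)

```text
clock: 8.9
eef_pos: [542.2, 413.2, 176.7]
tcp_rot: [3.139, 0.004, 3.12]
contact_force: [0.7, -1.0, 0.3]
opening: 1.001
```

Run:
```python
from rig import r
from ov import *
import pickle
s=r.sense();print(s["clock"],s["eef_pos"],s["tcp_rot"],s["opening"],s["contact_force"],s["qpos"])
h=np.array([554.8,412.3,108]);ya=np.radians(178.8)
f=r.grab_frame("side");ov(f,h,ya,0,(190,190),(150,100),5,"pics/s6.png")
f2=r.grab_frame("top");ov(f2,h,ya,0,(190,160),(100,100),6,"pics/t6.png")
pickle.dump({"side":f,"top":f2},open("fr6.pkl","wb"))
for y in(178.8,-1.2): rel(s,[554.8-130,412.3+2.7,170],y)
```

```text
8.9 [542.22501156 413.16367918 176.66660518] [3.13921921 0.00439503 3.11985115] 1.0006891355749075 [ 0.73638876 -0.98273545  0.26139391] [ 6.49362373e-01  4.87580328e-01  1.55446708e+00 -9.83744434e-04
  1.09462761e+00 -8.99248891e-01]
[0.14, 0.25, -0.05] [117.5, -0.7, 6.1]
[0.4, -0.21, 179.95] [117.5, -0.7, 6.1]
```

View pics/s6.png

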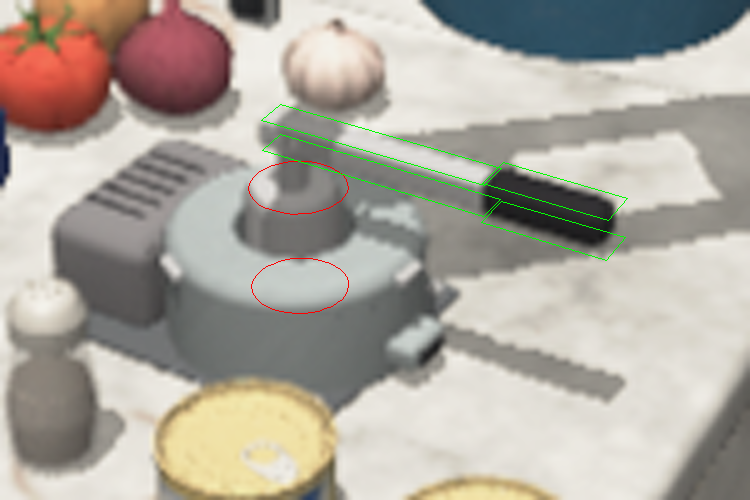

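View pics/t6.png

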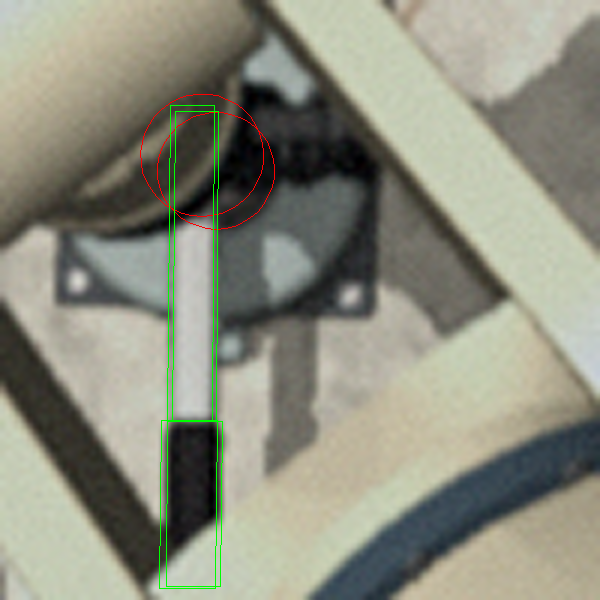

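The key stands on the nut, and the overlay at bar height 108 matches. Flipping the wrist a half turn while moving over the black grip.

Emit:
play_rows(
  moves=[
    [[0, 0, 8], [6, 0, 0], 1],
    [[0, 0, 16], [12, 0, 1], 1],
    [[0, 0, 24], [18, 0, 2], 1],
    [[0, 0, 32], [24, 0, 3], 1],
    [[0, 0, 40], [30, 0, 4], 1],
    [[0, 0, 48], [36, 0, 5], 1],
    [[0, 0, 56], [42, 0, 6], 1],
    [[0, 0, 64], [48, 0, 6], 1],
    [[0, 0, 72], [54, 0, 6], 1],
    [[0, 0, 80], [60, 0, 6], 1],
    [[0, 0, 88], [66, 0, 6], 1],
    [[0, 0, 96], [72, 0, 6], 1],
    [[0, 0, 104], [78, 0, 6], 1],
    [[0, 0, 112], [84, 0, 6], 1],
    [[0, 0, 120], [90, 0, 6], 1],
    [[0, 0, 128], [96, 0, 6], 1],
    [[0, 0, 136], [102, 0, 6], 1],
    [[0, 0, 144], [108, 0, 6], 1],
    [[0, 0, 152], [113, 0, 6], 1],
    [[0, 0, 160], [117.5, -0.7, 6], 1],
  ],
)

```text
clock: 11.0
eef_pos: [422.4, 413.2, 165.8]
tcp_rot: [3.14, 0.002, 0.322]
contact_force: [-0.6, 0.0, 0.1]
opening: 0.999
```

Run:
```python
from rig import r
from h import *
s=r.sense();print(s["clock"],s["eef_pos"],s["tcp_rot"],s["qpos"])
for z in (130,91): rel(s,[554.8-130,412.3+2.7,z],-1.2)
```

```text
11.0 [422.35172254 413.22809479 165.82779398] [3.13964753e+00 2.02054398e-03 3.21605579e-01] [ 7.72445891e-01  3.71530439e-01  1.76620762e+00 -1.03005901e-03
  1.00652102e+00  2.02218671e+00]
[0.13, 0.1, 19.63] [3.0, -1.0, 35.8]
[0.13, 0.1, 19.63] [3.0, -1.1, 74.8]
```

Emit:
play_rows(
  moves=[
    [[0, 0, 7], [1, 0, 2], 1],
    [[0, 0, 14], [2, -0.5, 8], 1],
    [[0, 0, 19.6], [3, -1, 15], 1],
    [[0.1, 0.1, 19.6], [3, -1, 22], 1],
    [[0.1, 0.1, 19.6], [3, -1, 40], 1],
    [[0.1, 0.1, 19.6], [3, -1, 58], 1],
    [[0.1, 0.1, 19.6], [3, -1, 70], 1],
    [[0.1, 0.1, 19.6], [3, -1, 74.8], 1],
    [[0.1, 0.1, 19.6], [3, -1, 74.8], 1],
    [[0.1, 0.1, 19.6], [3, -1, 74.8], 0],
    [[0.1, 0.1, 19.6], [3, -1, 74.8], 0],
    [[0.1, 0.1, 19.6], [3, -1, 74.8], 0],
    [[0.1, 0.1, 19.6], [3, -1, 74.8], 0],
    [[0.1, 0.1, 19.6], [3, -1, 74.8], 0],
    [[0.1, 0.1, 19.6], [3, -1, 74.8], 0],
    [[0.1, 0.1, 19.6], [3, -1, 74.8], 0],
  ],
  newtons=40,
)

```text
clock: 12.6
eef_pos: [424.7, 414.9, 91.2]
tcp_rot: [3.141, -0.0, -0.021]
contact_force: [-1.0, -1.1, 2.3]
opening: 0.228
```

Run:
```python
from rig import r
from ov import *
s=r.sense();print(s["clock"],s["eef_pos"],s["tcp_rot"],s["opening"],s["contact_force"],s["wrist_torque"])
h=np.array([554.8,412.3,108]);ya=np.radians(178.8)
f=r.grab_frame("side");ov(f,h,ya,0,(190,190),(150,100),5,"pics/s7.png")
# arc rows
R0=Ro.from_euler("xyz",s["tcp_rot"]);p=s["eef_pos"];c=np.array([554.8,412.3,p[2]])
for d in range(3,49,3):
    q=Ro.from_euler("z",d,degrees=True);P=c+q.apply(p-c)
    print(d,np.round(R0.inv().apply(P-p),1).tolist(),np.degrees((R0.inv()*q*R0).as_rotvec()).round(1).tolist())
```

```text
12.6 [424.69134685 414.88950979  91.15525048] [ 3.14100625e+00 -4.78241951e-05 -2.05483615e-02] 0.2283407190343241 [-0.95644647 -1.14108917  2.26648519] [-0.15552881  0.03982901 -0.119189  ]
3 [0.2, 6.8, 0.0] [0.0, 0.0, -3.0]
6 [0.7, 13.6, 0.0] [0.0, 0.0, -6.0]
9 [1.6, 20.4, 0.0] [0.0, 0.0, -9.0]
12 [2.9, 27.1, 0.0] [0.0, 0.0, -12.0]
15 [4.5, 33.7, 0.0] [0.0, 0.0, -15.0]
18 [6.4, 40.2, 0.0] [0.0, 0.0, -18.0]
21 [8.7, 46.6, 0.0] [0.0, 0.0, -21.0]
24 [11.3, 52.9, 0.0] [0.0, 0.0, -24.0]
27 [14.2, 59.1, 0.0] [0.0, 0.0, -27.0]
30 [17.5, 65.1, 0.0] [0.0, 0.0, -30.0]
33 [21.0, 70.9, 0.0] [0.0, 0.0, -33.0]
36 [24.9, 76.5, 0.0] [0.0, 0.0, -36.0]
39 [29.1, 81.9, 0.0] [0.0, 0.0, -39.0]
42 [33.5, 87.1, 0.1] [0.0, 0.0, -42.0]
45 [38.2, 92.0, 0.1] [0.0, 0.0, -45.0]
48 [43.1, 96.7, 0.1] [0.0, 0.0, -48.0]
```

View pics/s7.png

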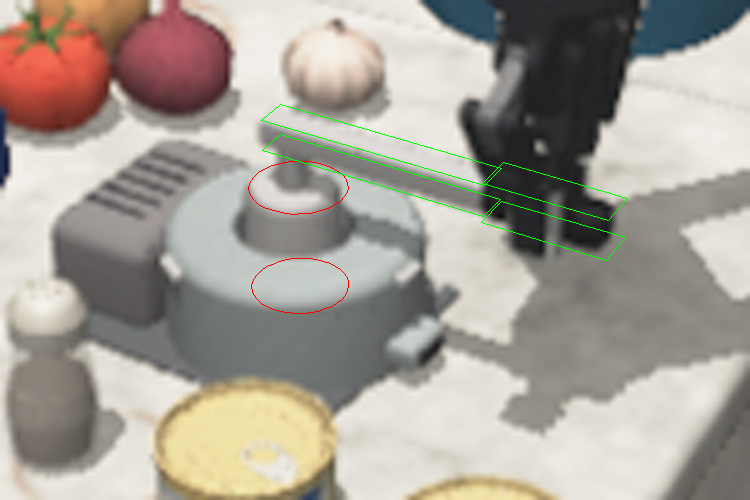

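The black grip is held. Turning through the first 42°.

Emit:
play_rows(
  moves=[
    [[0, 0, -3], [0.2, 6.8, 0], 0],
    [[0, 0, -6], [0.7, 13.6, 0], 0],
    [[0, 0, -9], [1.6, 20.4, 0], 0],
    [[0, 0, -12], [2.9, 27.1, 0], 0],
    [[0, 0, -15], [4.5, 33.7, 0], 0],
    [[0, 0, -18], [6.4, 40.2, 0], 0],
    [[0, 0, -21], [8.7, 46.6, 0], 0],
    [[0, 0, -24], [11.3, 52.9, 0], 0],
    [[0, 0, -27], [14.2, 59.1, 0], 0],
    [[0, 0, -30], [17.5, 65.1, 0], 0],
    [[0, 0, -33], [21, 70.9, 0], 0],
    [[0, 0, -36], [24.9, 76.5, 0], 0],
    [[0, 0, -39], [29.1, 81.9, 0], 0],
    [[0, 0, -42], [33.5, 87.1, 0], 0],
    [[0, 0, -42], [33.5, 87.1, 0], 0],
  ],
)

```text
clock: 14.15
eef_pos: [454.9, 326.1, 91.1]
tcp_rot: [-3.141, 0.004, 0.713]
contact_force: [-8.5, -2.4, 8.0]
opening: 0.227
```

Run:
```python
from rig import r
from ov import *
s=r.sense();print(s["clock"],s["eef_pos"],s["tcp_rot"],s["opening"],s["contact_force"],s["wrist_torque"])
h=np.array([554.8,412.3,108]);ya=np.pi+s["tcp_rot"][2]
print(np.degrees(s["tcp_rot"][2]),np.degrees(np.arctan2(*(h-s["eef_pos"])[[1,0]])),np.hypot(*(h-s["eef_pos"])[:2]))
f=r.grab_frame("side");ov(f,h,ya,0,(190,190),(150,100),5,"pics/s8.png")
R0=Ro.from_euler("xyz",s["tcp_rot"]);p=s["eef_pos"];c=np.array([554.8,412.3,p[2]])
for d in range(3,58,3):
    q=Ro.from_euler("z",d,degrees=True);P=c+q.apply(p-c)
    print(d,np.round(R0.inv().apply(P-p),1).tolist())
```

```text
14.15 [454.91056924 326.13256539  91.11454393] [-3.14068893  0.00375686  0.71311587] 0.2271118456536175 [-8.50992387 -2.40453067  7.98915031] [-0.02025549  1.26542805 -0.11888205]
40.85852988536727 40.78197979113774 131.9193888878594
3 [0.2, 6.9, -0.0]
6 [0.7, 13.8, -0.0]
9 [1.6, 20.6, -0.0]
12 [2.8, 27.4, -0.0]
15 [4.4, 34.1, -0.0]
18 [6.4, 40.8, -0.1]
21 [8.7, 47.3, -0.1]
24 [11.3, 53.7, -0.1]
27 [14.3, 59.9, -0.1]
30 [17.6, 66.0, -0.1]
33 [21.2, 71.9, -0.1]
36 [25.1, 77.6, -0.2]
39 [29.3, 83.1, -0.2]
42 [33.8, 88.3, -0.2]
45 [38.5, 93.3, -0.2]
48 [43.5, 98.1, -0.3]
51 [48.8, 102.6, -0.3]
54 [54.2, 106.8, -0.3]
57 [59.9, 110.7, -0.3]
```

View pics/s8.png

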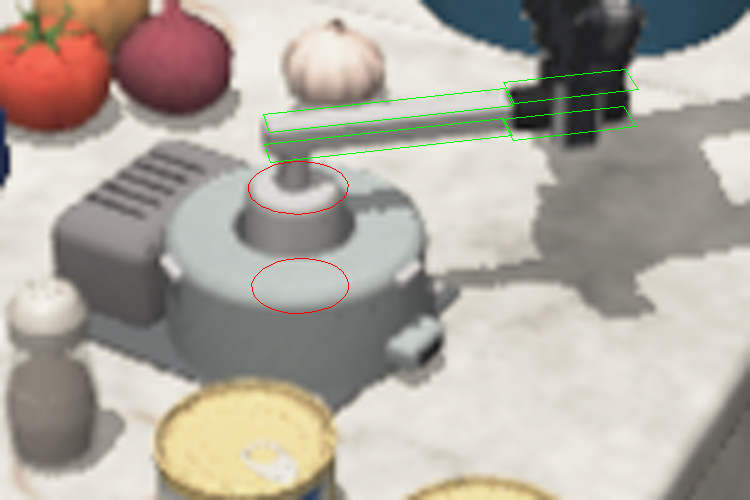

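The key follows and stays seated and upright. Continuing.

Emit:
play_rows(
  moves=[
    [[0, 0, -3], [0.2, 6.9, 0], 0],
    [[0, 0, -6], [0.7, 13.8, 0], 0],
    [[0, 0, -9], [1.6, 20.6, 0], 0],
    [[0, 0, -12], [2.8, 27.4, 0], 0],
    [[0, 0, -15], [4.4, 34.1, 0], 0],
    [[0, 0, -18], [6.4, 40.8, 0], 0],
    [[0, 0, -21], [8.7, 47.3, 0], 0],
    [[0, 0, -24], [11.3, 53.7, 0], 0],
    [[0, 0, -27], [14.3, 59.9, 0], 0],
    [[0, 0, -30], [17.6, 66, 0], 0],
    [[0, 0, -33], [21.2, 71.9, 0], 0],
    [[0, 0, -36], [25.1, 77.6, 0], 0],
    [[0, 0, -36], [25.1, 77.6, 0], 0],
  ],
)

```text
clock: 15.5
eef_pos: [524.2, 283.5, 91.0]
tcp_rot: [-3.137, 0.003, 1.341]
contact_force: [-4.5, -2.1, 5.1]
opening: 0.223
```

Run:
```python
from rig import r
from ov import *
s=r.sense();print(s["clock"],s["eef_pos"],s["tcp_rot"],s["opening"],s["contact_force"],s["wrist_torque"],s["qpos"])
h=np.array([554.8,412.3,108]);ya=np.pi+s["tcp_rot"][2]
R0=Ro.from_euler("xyz",s["tcp_rot"]);p=s["eef_pos"];c=np.array([554.8,412.3,p[2]])
print("force in tool",R0.inv().apply(s["contact_force"]))
print(np.degrees(s["tcp_rot"][2]),np.degrees(np.arctan2(*(h-s["eef_pos"])[[1,0]])),np.hypot(*(h-s["eef_pos"])[:2]))
for d in range(2,21,2):
    q=Ro.from_euler("z",d,degrees=True);P=c+q.apply(p-c)
    print(d,np.round(R0.inv().apply(P-p),1).tolist())
```

```text
15.5 [524.17857351 283.50993201  90.98061763] [-3.13709555  0.00324083  1.34115118] 0.22269388567321804 [-4.54650039 -2.13538091  5.11631424] [ 0.09650465  0.71964738 -0.14976152] [4.92973381e-01 4.75207743e-01 1.80236388e+00 7.11106362e-04
 8.69537646e-01 7.22165522e-01]
force in tool [-3.13081496 -3.96398429 -5.0884197 ]
76.84230241606919 76.62555459777695 132.38033604793742
2 [0.1, 4.6, -0.0]
4 [0.3, 9.2, -0.0]
6 [0.7, 13.8, -0.1]
8 [1.2, 18.4, -0.1]
10 [1.9, 23.0, -0.1]
12 [2.8, 27.5, -0.1]
14 [3.8, 32.0, -0.2]
16 [5.0, 36.5, -0.2]
18 [6.3, 40.9, -0.2]
20 [7.8, 45.3, -0.2]
```

Emit:
play_rows(
  moves=[
    [[0, 0, -2], [0.1, 4.6, 0], 0],
    [[0, 0, -4], [0.3, 9.2, 0], 0],
    [[0, 0, -6], [0.7, 13.8, 0], 0],
    [[0, 0, -6], [0.7, 13.8, 0], 0],
  ],
)

```text
clock: 15.9
eef_pos: [537.5, 281.0, 90.9]
tcp_rot: [-3.136, 0.003, 1.446]
contact_force: [-3.5, -0.9, 4.3]
opening: 0.226
```

```bash
cat > st.py <<'E'
from rig import r
from h import *
s=r.sense();h=np.array([554.8,412.3,108]);R0=Ro.from_euler("xyz",s["tcp_rot"])
print(s["clock"],"force in tool",R0.inv().apply(s["contact_force"]),s["opening"])
print(np.degrees(s["tcp_rot"][2]),np.degrees(np.arctan2(*(h-s["eef_pos"])[[1,0]])),np.hypot(*(h-s["eef_pos"])[:2]),s["eef_pos"])
E
python3 st.py
```

```text
15.9 force in tool [-1.377306   -3.37027301 -4.23585487] 0.22638110531427985
82.82358130170965 82.48675046743004 132.48329191277548 [537.47708644 280.95412339  90.90627275]
```

Emit:
play_rows(
  moves=[
    [[0, 0, -2], [0.1, 4.6, 0], 0],
    [[0, 0, -4], [0.3, 9.2, 0], 0],
    [[0, 0, -6], [0.7, 13.8, 0], 0],
    [[0, 0, -6], [0.7, 13.8, 0], 0],
  ],
)

```text
clock: 16.3
eef_pos: [551.1, 279.8, 90.8]
tcp_rot: [-3.135, 0.002, 1.549]
contact_force: [-4.1, -0.3, 4.5]
opening: 0.227
```

```bash
python3 st.py
```

```text
16.3 force in tool [-0.37517864 -4.13970567 -4.45992983] 0.22676871471777185
88.77455398230745 88.38339363139171 132.51019738512434 [551.06170707 279.84254428  90.84078315]
```

Emit:
play_rows(
  moves=[
    [[0, 0, -2], [0.1, 4.6, 0], 0],
    [[0, 0, -4], [0.3, 9.2, 0], 0],
    [[0, 0, -4], [0.3, 9.2, 0], 0],
  ],
)

```text
clock: 16.6
eef_pos: [560.1, 279.9, 90.8]
tcp_rot: [-3.134, 0.002, 1.618]
contact_force: [-4.8, -1.9, 4.4]
opening: 0.224
```

```bash
python3 st.py
python3 - <<'E'
from rig import r
from ov import *
s=r.sense()
h=np.array([554.8,412.3,108]);ya=np.pi+s["tcp_rot"][2]
f=r.grab_frame("side");ov(f,h,ya,0,(190,170),(150,110),5,"pics/s9.png")
E
```

```text
16.6 force in tool [-1.6525521  -4.95814799 -4.40455201] 0.22431749966902545
92.70421189637344 92.27616955053068 132.5122583816577 [560.06288393 279.89229375  90.80531883]
```

View pics/s9.png

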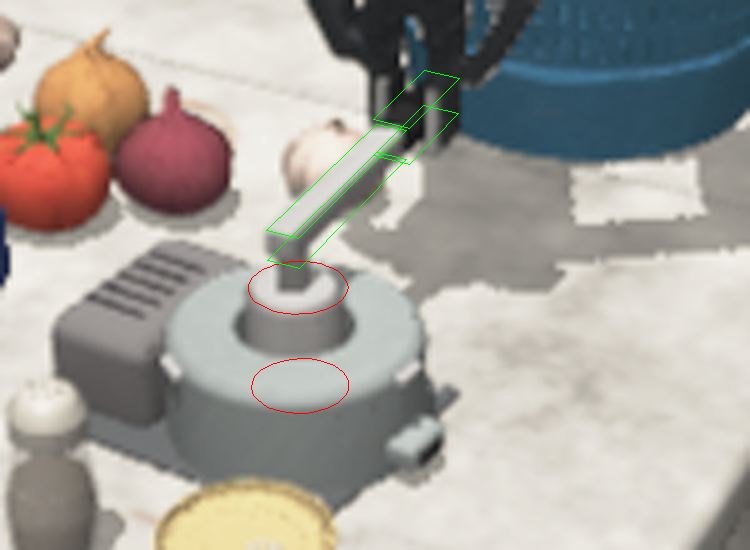

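Emit:
play_rows(
  moves=[
    [[0, 0, -2], [0.1, 4.6, 0], 0],
    [[0, 0, -4], [0.3, 9.2, 0], 0],
    [[0, 0, -4], [0.3, 9.2, 0], 0],
  ],
)

```text
clock: 16.95
eef_pos: [568.9, 280.5, 90.7]
tcp_rot: [-3.134, 0.002, 1.686]
contact_force: [-3.6, -1.9, 5.2]
opening: 0.229
```

```bash
python3 st.py
```

```text
16.95 force in tool [-1.44484125 -3.84224882 -5.17459494] 0.22877810152974895
96.58480579176914 96.08874929959705 132.59474408228948 [568.86416795 280.45325056  90.67866283]
```

Emit:
play_rows(
  moves=[
    [[0, 0, -2], [0.1, 4.6, 0], 0],
    [[0, 0, -4], [0.3, 9.2, 0], 0],
    [[0, 0, -4], [0.3, 9.2, 0], 0],
  ],
)

```text
clock: 17.25
eef_pos: [576.5, 281.1, 90.2]
tcp_rot: [-3.13, 0.002, 1.753]
contact_force: [-7.0, -3.9, 5.8]
opening: 0.228
```

```bash
python3 st.py
python3 - <<'E'
from rig import r
from ov import *
s=r.sense()
h=np.array([554.8,412.3,108]);ya=np.pi+s["tcp_rot"][2]
f=r.grab_frame("side");ov(f,h,ya,0,(190,170),(150,110),5,"pics/s10.png")
f=r.grab_frame("top");ov(f,h,ya,0,(190,150),(120,90),6,"pics/t10.png")
E
```

```text
17.25 force in tool [-2.57617693 -7.65262392 -5.72558007] 0.2281992623281272
100.4299727914889 99.391557211006 132.9633621895471 [576.49703918 281.11884977  90.15748239]
```

View pics/s10.png

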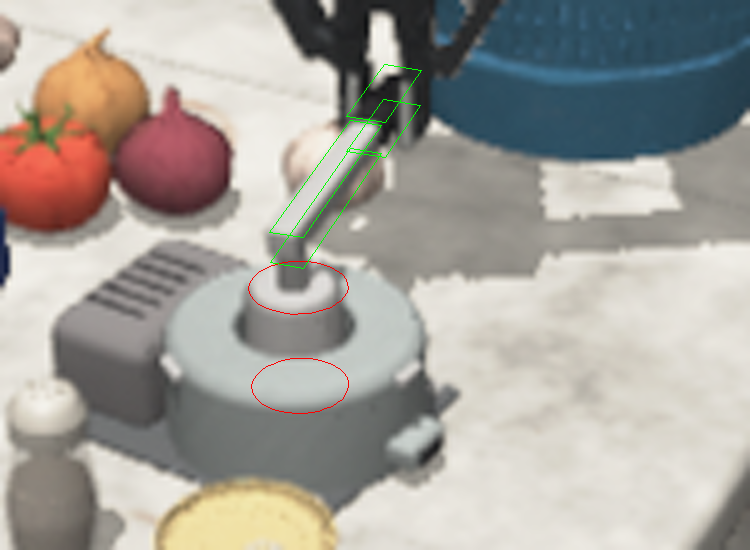

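View pics/t10.png

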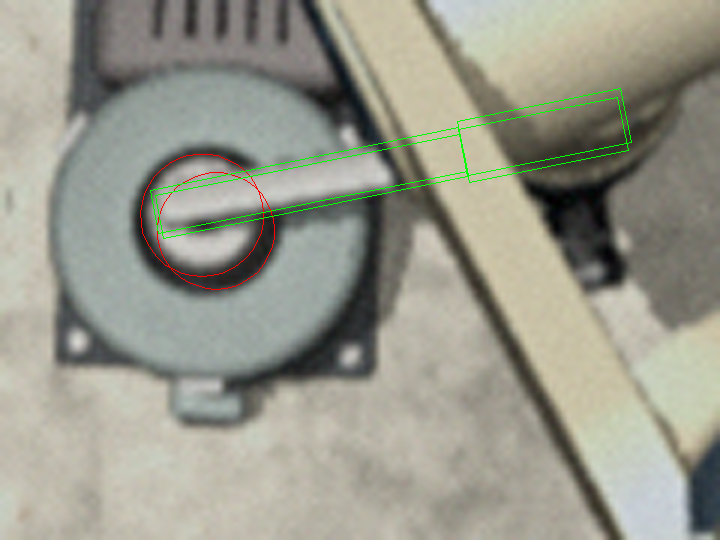

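Emit:
play_rows(
  moves=[
    [[0, 0, 0], [0, 3, 0], 0],
    [[0, 0, 0], [0, 6, 0], 0],
    [[0, 0, 0], [0, 6, 0], 0],
    [[0, 0, 0], [0, 6, 0], 0],
  ],
)

```text
clock: 17.75
eef_pos: [578.9, 280.8, 89.3]
tcp_rot: [-3.124, 0.003, 1.749]
contact_force: [-10.9, -5.5, 9.3]
opening: 0.226
```

```bash
python3 st.py
```

```text
17.75 force in tool [ -3.51208294 -11.91778068  -9.05876053] 0.2260336939235999
100.23147487115452 100.39362449014475 133.7184487730658 [578.92410503 280.77566347  89.31124129]
```

Emit:
play_rows(
  moves=[
    [[0, 0, 0], [0, 5, 0], 0],
    [[0, 0, 0], [0, 10, -1], 0],
    [[0, 0, 0], [0, 10, -1], 0],
    [[0, 0, 0], [0, 10, -1], 0],
  ],
)

```text
clock: 18.15
eef_pos: [582.4, 280.7, 88.3]
tcp_rot: [-3.111, 0.006, 1.748]
contact_force: [-19.7, -5.7, 9.5]
opening: 0.224
```

```bash
python3 st.py
python3 - <<'E'
from rig import r
from ov import *
s=r.sense()
h=np.array([554.8,412.3,108]);ya=np.pi+s["tcp_rot"][2]
f=r.grab_frame("top");ov(f,h,ya,0,(190,150),(120,90),6,"pics/t11.png")
E
```

```text
18.15 force in tool [ -2.15520872 -20.66945742  -8.89465336] 0.22408726732525602
100.15933944031495 101.85078329003476 134.50764557207214 [582.42297115 280.65928372  88.3147942 ]
```

View pics/t11.png

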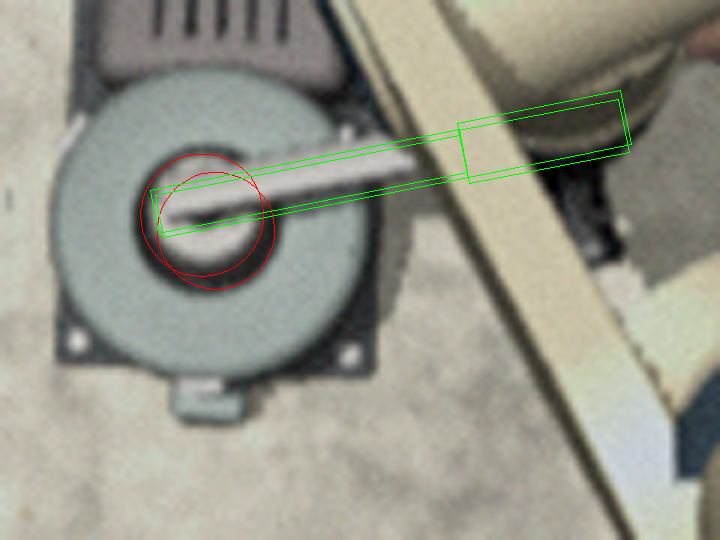

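The force rose to 20 N with no more turning, against about 6 N while the nut was turning, so it's at the stop. Easing the load, opening and rising.

Emit:
play_rows(
  moves=[
    [[0, 0, 0], [0, -2, 0], 0],
    [[0, 0, 0], [0, -3, 0], 0],
    [[0, 0, 0], [0, -3, 0], 0],
  ],
)

```text
clock: 18.5
eef_pos: [579.0, 280.4, 88.7]
tcp_rot: [-3.111, 0.006, 1.746]
contact_force: [-4.9, -0.6, 4.7]
opening: 0.226
```

```bash
python3 st.py; python3 -c "
from rig import r
from h import *
s=r.sense();print(s['tcp_rot'],s['qpos']);rel(s,s['eef_pos'],98.5)"
```

```text
18.5 force in tool [ 0.20712908 -5.03052152 -4.56232217] 0.2255118085860203
100.01583716317774 100.40278975814626 134.11963235463762 [579.01758443 280.38493495  88.68115144]
[-3.11106418  0.0058596   1.74560566] [0.44726016 0.55032324 1.67409024 0.00316727 0.94816048 0.27065333]
[-1.74, 0.36, 1.51] [0.0, 0.0, 0.0]
```

Emit:
play_rows(
  moves=[
    [[-0.9, 0.2, 0], [0, -1, 0], 0],
    [[-1.7, 0.3, 0], [0, -1.5, 0], 0],
    [[-1.7, 0.3, 0], [0, -1.5, 0], 0],
    [[-1.7, 0.3, 0], [0, -1.5, 0], 1],
    [[-1.7, 0.3, 0], [0, -1.5, 0], 1],
    [[-1.7, 0.3, 0], [0, -1.5, 0], 1],
    [[-1.7, 0.3, 0], [0, -1.5, 0], 1],
    [[-1.7, 0.3, 0], [0, -1.5, 0], 1],
    [[-1.7, 0.3, 0], [0, -1.5, 0], 1],
    [[-1.7, 0.3, 0], [0, -1.5, -10], 1],
    [[-1.7, 0.3, 0], [0, -1.5, -30], 1],
    [[-1.7, 0.3, 0], [0, -1.5, -60], 1],
    [[-1.7, 0.3, 0], [0, -1.5, -90], 1],
    [[-1.7, 0.3, 0], [0, -1.5, -120], 1],
    [[-1.7, 0.3, 0], [0, -1.5, -120], 1],
  ],
)

```text
clock: 20.0
eef_pos: [583.6, 282.6, 214.3]
tcp_rot: [3.135, -0.002, 1.746]
contact_force: [0.8, -0.4, 0.3]
opening: 0.998
```

```bash
python3 st.py
python3 - <<'E'
from rig import r
from ov import *
s=r.sense()
h=np.array([554.8,412.3,108]);ya=np.radians(278.5)
f=r.grab_frame("side");ov(f,h,ya,0,(190,170),(150,110),5,"pics/s12.png")
f=r.grab_frame("top");ov(f,h,ya,0,(190,150),(120,90),6,"pics/t12.png")
E
```

```text
20.0 force in tool [-0.51291329  0.6971208  -0.31151159] 0.9976112756907437
100.01108824642317 102.50718562664794 132.81679381973768 [583.56307745 282.63510075 214.29272982]
```

View pics/s12.png

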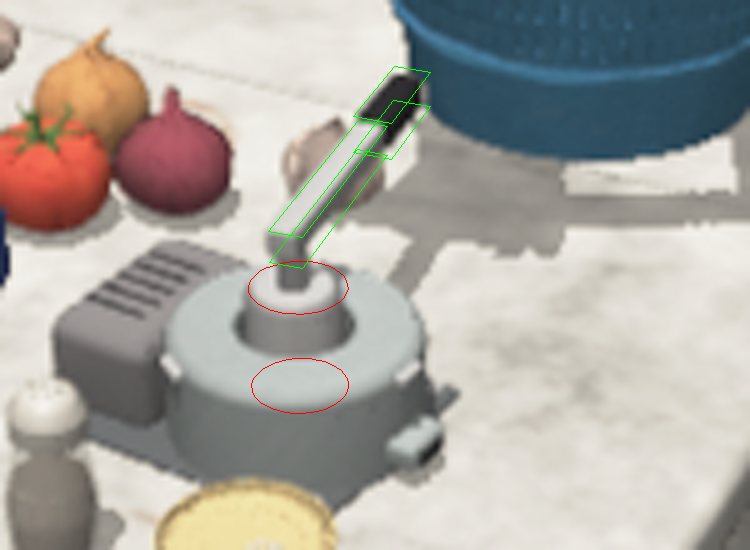

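View pics/t12.png

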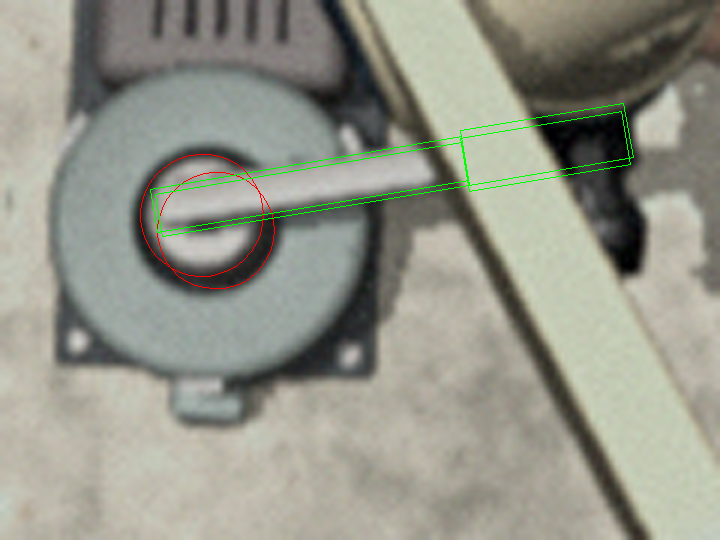

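Run:
```python
from rig import r
from h import *
f=r.grab_frame("top")
for n in("tin_tuna","salt_shaker","tin_half","garlic"): print(n,[(round(d["conf"],2),np.round(d["location"]).tolist()) for d in r.silhouettes(f,n)[:1]])
s=r.sense();print(s["clock"],s["contact_force"],np.abs(s["qvel"]).max())
print(r.sign_off())
```

```text
tin_tuna [(0.89, [168.0, 258.0])]
salt_shaker [(0.78, [170.0, 168.0])]
tin_half [(0.77, [163.0, 213.0])]
garlic [(0.47, [315.0, 154.0])]
20.35 [-0.5477123  -0.59734165 -0.0414835 ] 0.0034900477433355147
the job is handed in; nothing more can be done
None
```

The nut is undone as far as I can tell, and I handed the job in at about 20 s of the 67 s allowed. No verdict came back, and there is no direct reading of the nut's angle.

**What I did:** I stood the key on the nut with its handle towards the robot and let go. I then took it again by the black grip and turned it anticlockwise through about 99° of handle travel, which includes the socket's play.

**Last checks:**
- **Seating:** contact came at TCP height 94 mm, where I had predicted 93.5 mm. After release, the key's outline in both cameras matched a fully seated, upright key within about 2 mm.
- **End stop:** the side force rose from about 4 N while turning to about 20 N with almost no more movement. I read that as the stop.
- **Bystanders:** the two tins and the salt shaker were detected within about 2 pixels of where they started. The garlic was only found with low confidence and partly hidden; I never moved near it.
- **Robot:** at the end the gripper was open about 125 mm above its gripping height, with residual force readings under 1 N.

**What disagreed:**
- The handle ended at about 98°, several degrees past what I expected from the nut's starting angle, the mill's angle and the 7° of play. The error is on the side of having turned further, so the nut should still be at its stop.
- The side and top cameras differed by up to 3 mm on the key's position while I was lowering it. It still slid onto the nut without catching.

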